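Show the bearing ball to the inspection camera

ROBOT

A 6-joint arm with a two-finger parallel gripper is mounted at the origin on a cart in front of the work surface, level with it; the furniture and walls round the work are solid. World frame = base frame: x ahead of the robot, y to its left, z up, the work surface at z = 0. Lengths are in m, angles in rad, forces in N, time in s.
With the tool pointing down it reaches from about 0.35 to 0.775 m from the base axis. Payload 7.3 kg.
Tool frame: the origin (TCP) lies between the finger pads; the fingertips stand 8 mm ahead of it and the grasp point (between the pads) lies 11 mm behind it; z points along the fingers, y is the line along which they close (so a half turn about z gives the same grasp; the last joint's range is limited). The gripper opens to 92 mm and grips with 3 to 60 N. Pads are 19 mm wide; open, the fingers measure 130 mm over their backs; the gripper's body (75 mm by 190 mm) begins 47 mm behind the grasp point.
Start: joints at [1.168, 0.342, 1.524, -0, 1.275, -0.146], TCP at [0.133, 0.508, 0.235] pointing down, gripper open.
Joint ranges: [-2.53, 2.53], [-0.77, 2.02], [0.04, 2.7], [-1, 4.14], [0.28, 2.66], [-3.11, 3.11]. Speed limits (rad/s): [2.57, 2.57, 3.14, 3.14, 3.14, 3.14].

INTERFACE

Orientations are given as [roll, pitch, yaw] about the fixed x, y, z axes, in that order (R = Rz(yaw) Ry(pitch) Rx(roll)).
In Python, from cell import * gives the robot as it stands. Calls block until the motion is done:
- goto(position, orientation): joint-space move of the TCP to a pose.
- line_to(position, feed=0.15, rot=None, threshold=None): straight line of the TCP; rot=None keeps the orientation; feed is the mean speed in m/s. With threshold (N) it stops when the force on the tool has changed by that much, and returns True; else False.
- movej(angles): joint-space move.
- open_gripper() and gripper_close(newtons=None): open the fingers fully, or close them until they stop; newtons is the grip in N (None keeps the last).
- pause(seconds).
- ik(position, orientation): joint angles nearest the present ones, or None.
- read_camera(name): name is "scene" or "top" or "wrist"; returns the picture (480x640x3 uint8, blue, green, red); there is no depth.
- calibration(name): a dict with "fov_y" (degrees; the focal length in pixels is half the picture's height over the tangent of half this angle, whatever the lens; pixels are square), "cx", "cy" (the principal point, pixels), "R" (3x3) and "t" (3): a world point X has camera coordinates R X + t. Camera axes: x right, y down, z forward; pixel columns grow to the right and rows downward; lengths in m; the calibration is good to about 2 mm. A picture is of the moment at which its call begins: read the wrist's pose just before it. calibration takes no time and is no camera call; for the wrist camera it gives the pose at the moment of the call.
A pose or a line that the arm cannot do raises MotionError and nothing moves.
- close_job(): hands the job in; it is judged then, once.
Trained networks look in the newest picture that a camera, given by its name, has taken for a name from the list of things; names that differ only in an ending like _2 or _b are one class to them, and where a whole thing is asked for, a point or a joint stands for the part that bears it (a point fixed in the world has none). Each returns a list of dicts, best first, with "conf" (0 to 1); they miss things now and then, are a little off and sometimes report something else, mostly with a low value. They report only what shows in the picture. A call takes as long as a camera call. They do not tell look-alikes from the thing itself.
- find_in(camera, query): "uv" ([column, row] in pixels, amid what is visible of it).
- place_of(camera, query): "uv" ([column, row] in pixels: a listed point, or the origin of a listed thing).
Readings, each from a call of its own:
- read_clock(): time.
- read_q(): joint angles.
- read_dq(): joint speeds.
- read_effort(): joint torques, N m.
- read_eef_pos(): TCP position.
- read_orientation(): TCP orientation.
- read_contact_force(): force on the tool from outside, world axes, zero at the start.
- read_wrist_torque(): the same for the moment, N m.
- read_finger_gap(): finger opening in m.
- read_gripper_force(): force on a finger pad.
Only numpy, scipy, OpenCV 4.12 (cv2) and the standard library are available. Lean on these libraries where they do the work, as an engineer would, in place of code of your own. Each camera call takes 0.05 s, during which the arm holds its last target. There are 200 camera calls.

TASK

Pull the red-knobbed bolt of the aluminium docking plate out to its stop and leave it out, then lift the blue tray by its black upright fin and carry it, always nearly level, so that the steel bearing ball stays in its pocket, to the grey inspection camera that looks upward. Finish while still holding the tray: level and still, with the centre of the ball pocket straight above the lens, the underside of the tray about 10 cm above it, nothing but the gripper carrying it. Leave the tyre gauge, the red core tool, the lug nut and the small cone alone.

Things in the scene. Friction and masses are not known exactly. Their poses are not given: they have to be found in the camera images.
- dock: fixed aluminium docking plate, 226 x 110 x 8 mm. Origin: on its underside, at the surface. x runs along it toward the red knob (the way the bolt is pulled out), z up. The tray lies on it (underside 8 mm up, centre at dock x = -35 mm, same axes) between black rails 18 mm high, 2 mm play all round. A steel guide 43 mm wide, 34 mm high stands at x = 34 to 60 mm
- stop_bolt (a joint): travel of the steel bolt, m: 0 = home, its tip 10 mm over the end of the tray, so that it cannot be lifted; 0.03 = fully out at its stop, tray free. Starts at 0 to 0.006. A light spring draws it home (0.6 to 1.5 N), but a friction collar (3 N) keeps it where it is let go; pulling it takes 4 to 5 N
- bolt_knob (a point): grip point of the bolt's red knob, an upright round pin 20 mm in diameter, reaching 30 to 66 mm above the surface; this point is on its axis, 54 mm up, at dock x = 80 mm + bolt travel, y = 0. Take it from above, fingers either side along dock y, and pull along dock +x
- tray: loose blue tray, plate 120 x 84 x 8 mm (x, y, z), about 0.25 kg. Origin: centre of its underside. Its black upright fin is 40 mm long (tray x -4 to 36 mm), 12 mm thick (tray y), its top 62 mm above the underside; beside the fin is a round pocket 40 mm in diameter, 3 mm deep, with a glass floor
- tray_grip (a point): place to grip the fin, across its 12 mm thickness (close along tray y): tray x = 14 mm, y = 0, 44 mm above the underside; near the balance point of tray and ball
- tray_pocket (a point): centre of the pocket, at the height of the ball's centre: tray x = -34 mm, y = 0, 20 mm above the underside
- ball_center (a point): centre of the loose steel ball, 30 mm in diameter, about 80 g; it rolls freely in the pocket, up to 11 mm off the pocket centre, and rolls out over the 3 mm rim when the tray tips by about 35 degrees or is jerked
- lens_unit: fixed grey inspection camera, box 94 x 74 mm, 36 mm high, with a round black lens barrel 54 mm in diameter on top, 46 mm high in all. Origin: centre of its underside; z up
- lens (a point): centre of the upward-looking lens, top of the camera, 46 mm above the surface
- tyre_gauge: bystander: round black tyre pressure gauge, 70 x 118 x 26 mm, lying on the surface
- core_tool: bystander: small red-handled valve core tool, 107 mm long, 18 mm thick
- lug_nut_1: bystander: white lug nut standing upright, 21 mm across, 24 mm high
- cone_2: bystander: small grey centring cone, 74 mm across, 30 mm high
- ball: the same steel ball; its origin is a point of its surface that turns as it rolls, so use ball_center for where it is
Mind the look-alikes: they are no part of the job. What is meant by the tray is not brown, pink or yellow, and is the larger of those in its own colour.

How it is judged:
On the way, in this order (a step that is already met when the one before it is completed fails the run):
1. the bolt is pulled out to its stop (at least 27 of 30 mm) (value of joint stop_bolt above 0.027 m), for 0.2 s.
2. the tray is lifted clear of the dock in the fingers, ball in its pocket (height (world z) of tray above 0.03 m and contact force between tray and dock below 0.05 N and contact force between the fingers and tray above 1 N and distance between ball_center and tray_pocket below 0.017 m), for 0.2 s.
At the end, for the whole second after the job is handed in: Fingers alone hold the tray: pocket centre within 20 mm of straight above the lens, underside 70 to 130 mm above it, level within 5.7 degrees, still (under 20 mm/s, 0.15 rad/s); ball within 17 mm of the pocket point; bolt still out over 24 mm (contact force between the fingers and tray above 1 N and horizontal distance between tray_pocket and lens below 0.02 m and z of tray in the frame of lens between 0.07 and 0.13 m and angle between tray's own z axis and vertical below 0.1 rad and linear speed of tray below 0.02 m/s and angular speed of tray below 0.15 rad/s and distance between ball_center and tray_pocket below 0.017 m and contact force between ball and tray above 0.2 N and contact force between tray and dock below 0.05 N and contact force between tray and lens_unit below 0.05 N and value of joint stop_bolt above 0.024 m); the arm keeps its last pose, push and grip.
It fails at once if the tray is tipped by more than 20 degrees (angle between tray's own z axis and vertical above 0.35 rad).
It fails at once if the ball leaves its pocket (distance between ball_center and tray_pocket above 0.025 m).
It fails at once if a bystander is moved by more than 30 mm (distance of any of tyre_gauge, core_tool, lug_nut_1, cone_2 from where it was at the start of the episode above 0.03 m).
It also fails if it takes over 53 s, if anything falls off the work surface, if the arm or the gripper's body presses on something with over 40 N, if the wrist force passes 120 N, or if a joint passes its speed limit or range.

## Working session

There is one attempt and no reset: what is moved stays moved. The work goes in short steps, each a Python script; the robot and the scene stay as the last script left them, time stands still between calls to the robot, and variables do not carry over. Pictures are saved under pics/ and viewed, at most 10 in all, crops included, and the job is handed in when it is done.

```bash
mkdir -p pics; ls; cat > h.py <<'E'
from cell import *
import numpy as np, cv2
def P(c):
    f=240/np.tan(np.radians(c["fov_y"])/2)
    K=np.array([[f,0,c["cx"]],[0,f,c["cy"]],[0,0,1]]); return K,np.array(c["R"]),np.array(c["t"])
def ray(c,uv):
    K,R,t=P(c); return -R.T@t, R.T@np.linalg.inv(K)@np.array([uv[0],uv[1],1.])
def onz(c,uv,z):
    o,d=ray(c,uv); return o+d*(z-o[2])/d[2]
def proj(c,X):
    K,R,t=P(c); p=K@(R@np.array(X)+t); return p[:2]/p[2]
def tri(views):
    A=np.zeros((3,3));b=np.zeros(3);
    for c,uv in views:
        o,d=ray(c,uv); d=d/np.linalg.norm(d); M=np.eye(3)-np.outer(d,d); A+=M;b+=M@o
    X=np.linalg.solve(A,b); return X,[np.round(proj(c,X)-uv,1) for c,uv in views]
E
python3 - <<'E'
from h import *
np.set_printoptions(precision=3,suppress=True)
for n in("scene","top"):
    im=read_camera(n); cv2.imwrite(f"pics/{n}0.png",im); c=calibration(n); print(n,c["fov_y"],ray(c,(320,240)))
    for q,z in(("tray_grip",.052),("tray_pocket",.028),("bolt_knob",.054),("dock",0),("lens",.046),("ball_center",.028),("tyre_gauge",0),("core_tool",0),("lug_nut_1",0),("cone_2",0)):
        for r in place_of(n,q)[:4]: print(q,round(r["conf"],2),np.round(r["uv"]),onz(c,r["uv"],z)[:2])
print(read_clock(),read_orientation())
E
```

```text
pics
scene 50.2994973257874 (array([-0.13 , -0.286,  0.749]), array([ 0.633,  0.381, -0.674]))
tray_grip 0.88 [390. 253.] [ 0.558 -0.032]
tray_grip 0.81 [428. 380.] [ 0.327 -0.2  ]
tray_grip 0.78 [302. 235.] [0.519 0.148]
tray_grip 0.75 [293. 294.] [0.375 0.076]
tray_pocket 0.96 [321. 252.] [0.517 0.101]
tray_pocket 0.96 [270. 302.] [0.355 0.117]
tray_pocket 0.92 [404. 250.] [ 0.604 -0.045]
tray_pocket 0.77 [174. 271.] [0.33  0.327]
bolt_knob 0.52 [257. 215.] [0.526 0.263]
dock 0.73 [292. 248.] [0.522 0.176]
lens 0.94 [457. 292.] [ 0.53  -0.178]
lens 0.24 [210. 294.] [0.306 0.214]
ball_center 0.51 [320. 251.] [0.518 0.103]
tyre_gauge 0.71 [344. 345.] [ 0.356 -0.039]
lug_nut_1 0.67 [398. 222.] [0.711 0.012]
cone_2 0.95 [190. 217.] [0.496 0.438]
top 46.29053207077681 (array([0.31 , 0.108, 1.529]), array([ 0.142, -0.013, -0.99 ]))
tray_grip 0.98 [209. 306.] [0.344 0.377]
tray_grip 0.95 [298. 240.] [0.522 0.146]
tray_grip 0.71 [317. 293.] [0.382 0.095]
tray_grip 0.7 [425. 314.] [ 0.332 -0.189]
tray_pocket 0.96 [312. 242.] [0.521 0.111]
tray_pocket 0.89 [306. 296.] [0.374 0.125]
tray_pocket 0.85 [368. 209.] [ 0.613 -0.041]
tray_pocket 0.63 [226. 306.] [0.346 0.335]
bolt_knob 0.47 [255. 238.] [0.525 0.26 ]
dock 0.68 [287. 245.] [0.514 0.178]
lens 0.93 [423. 240.] [ 0.526 -0.186]
lens 0.16 [311. 242.] [0.519 0.112]
ball_center 0.65 [312. 241.] [0.524 0.109]
ball_center 0.26 [419. 240.] [ 0.53  -0.179]
tyre_gauge 0.57 [367. 301.] [ 0.364 -0.041]
tyre_gauge 0.3 [314. 240.] [0.531 0.103]
core_tool 0.61 [260. 310.] [0.337 0.247]
lug_nut_1 0.39 [350. 180.] [0.7   0.004]
cone_2 0.88 [186. 254.] [0.487 0.455]
1.1 [ 3.142 -0.     2.885]
```

View pics/scene0.png

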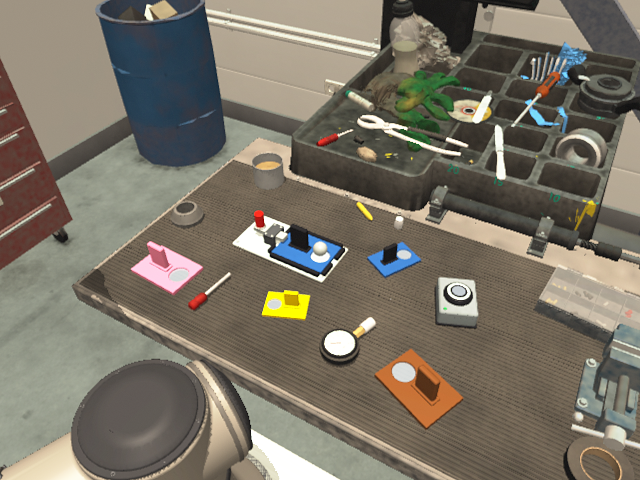

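View pics/top0.png

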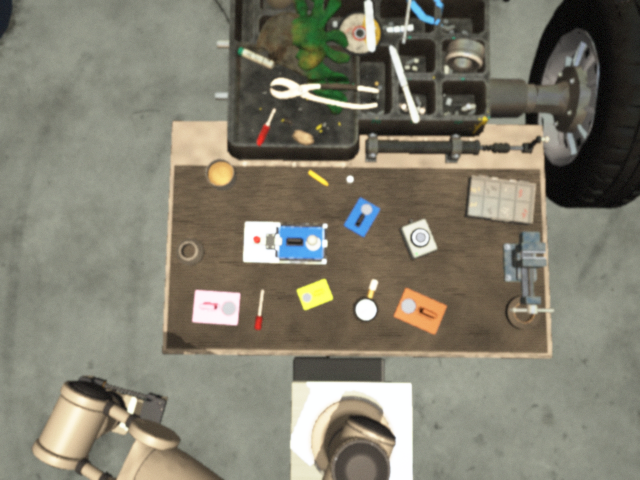

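```bash
python3 - <<'E'
from h import *
a=cv2.resize(cv2.imread("pics/scene0.png")[180:300,220:380],(800,600),interpolation=cv2.INTER_CUBIC)
cv2.imwrite("pics/crop0.png",a)
E
```

```text
(no output)
```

View pics/crop0.png

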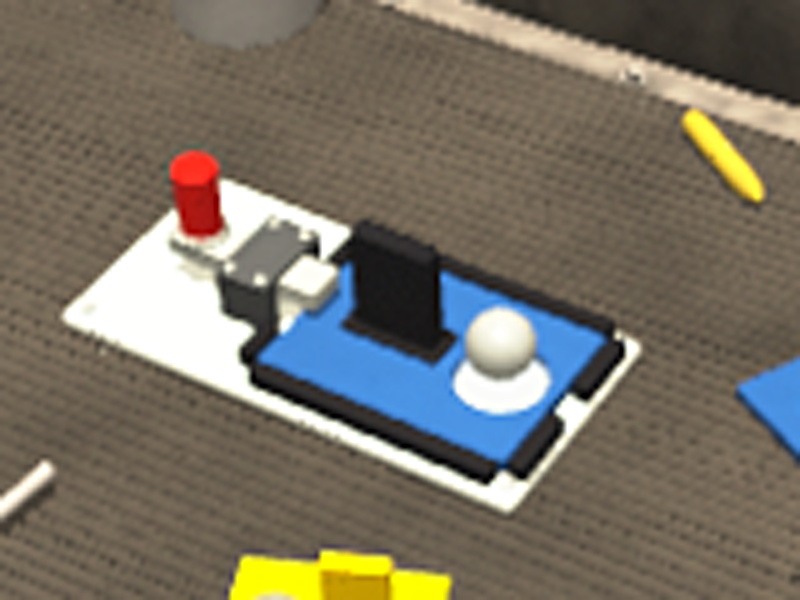

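Candidates for the tray, in top-view pixels:
- Pink: (216,306).
- Yellow: (315,294).
- Small blue: (362,216).
- Orange-brown: (420,310).
- Large blue on the dock, with the ball: (302,242).

I choose the large blue one. The crop confirms it, showing the fin, the ball, the guide and the red knob at scene (259,219). The lens unit is at top (420,238).

```bash
python3 - <<'E'
from h import *
np.set_printoptions(precision=3,suppress=True)
for s in(1,-1): print(ik([.525,.2,.25],[np.pi,0,s*np.pi/2]), ik([.526,-.14,.2],[np.pi,0,s*np.pi/2]))
q=[ (abs(ik([.525,.2,.25],[np.pi,0,s*np.pi/2])[5]),s) for s in(1,-1)]; s=min(q)[1]; print("s",s)
V={}
for i,y in enumerate((.24,.13)):
    goto([.50,y,.27],[np.pi,0,s*np.pi/2]); pause(.3)
    c=calibration("wrist"); im=read_camera("wrist"); cv2.imwrite(f"pics/w{i}.png",im)
    for qn,z in(("tray_grip",.052),("tray_pocket",.028),("bolt_knob",.054),("ball_center",.028)):
        for r in place_of("wrist",qn)[:2]:
            print(i,qn,round(r["conf"],2),np.round(r["uv"],1),onz(c,r["uv"],z)); V.setdefault(qn,[]).append((c,r["uv"],r["conf"]))
for k,v in V.items():
    v=[a[:2] for a in v if a[2]>.4]
    if len(v)>1: print(k,*tri(v))
print(read_clock())
a=np.hstack([cv2.imread(f"pics/w{i}.png") for i in(0,1)]); cv2.imwrite("pics/w01.png",cv2.resize(a,(800,300)))
E
```

```text
[ 0.228  0.399  1.395 -0.     1.348  0.228] [-0.401  0.407  1.525  0.     1.209 -0.401]
[ 0.228  0.399  1.395  0.     1.348 -2.914] [-0.401  0.407  1.525 -0.     1.209  2.741]
s 1
0 tray_grip 0.86 [161.9  57.6] [0.348 0.38  0.052]
0 tray_grip 0.82 [230.7 314.9] [0.392 0.104 0.052]
0 tray_pocket 0.71 [225.7 286.2] [0.382 0.13  0.028]
0 tray_pocket 0.64 [176.8 112.7] [0.347 0.331 0.028]
1 tray_grip 0.93 [392.6 316.7] [ 0.584 -0.008  0.052]
1 tray_grip 0.88 [222.5 233.3] [0.391 0.096 0.052]
1 tray_pocket 0.92 [340.9 221.7] [0.522 0.102 0.028]
1 tray_pocket 0.84 [217.5 398. ] [ 0.357 -0.149  0.028]
1 bolt_knob 0.85 [346.8  74.8] [0.523 0.255 0.054]
1 ball_center 0.62 [346.6 212.6] [0.528 0.113 0.028]
tray_grip [0.506 0.282 0.464] [array([  81.8, -453.5]), array([  13. , -710.8]), array([-107.1,  210.3]), array([ 63. , 293.7])]
tray_pocket [0.514 0.294 0.482] [array([  -3.1, -375.2]), array([  45.8, -201.7]), array([-78.5, 259.8]), array([44.9, 83.5])]
4.3833
```

View pics/w01.png

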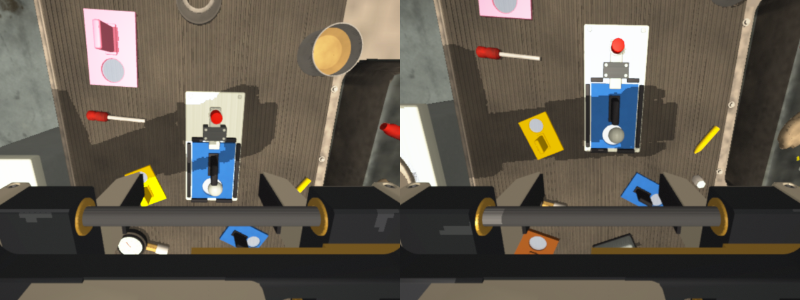

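The wrist views show the dock almost exactly along world +y. In the second one, at full resolution, the knob is at about (347,73), the fin at (342,175) and the ball at (344,215). Next I'll triangulate from two unobstructed wrist places.

```bash
cat >> h.py <<'E'
def blob(im,kind,near,rad=110):
    h=cv2.cvtColor(im,cv2.COLOR_BGR2HSV); H,S,Vv=cv2.split(h)
    m={"red":((H<6)|(H>174))&(S>150)&(Vv>70),"blue":(H>98)&(H<125)&(S>120)&(Vv>50)}[kind].astype(np.uint8)
    n,l,st,ce=cv2.connectedComponentsWithStats(m)
    k=[i for i in range(1,n) if st[i,4]>60 and np.linalg.norm(ce[i]-near)<rad]
    k=max(k,key=lambda i:st[i,4]); pts=cv2.findNonZero((l==k).astype(np.uint8))
    return cv2.minAreaRect(cv2.convexHull(pts)), ce[k], cv2.boundingRect(pts)
E
python3 - <<'E'
from h import *
np.set_printoptions(precision=3,suppress=True)
X0={"tray_grip":[.522,.146,.052],"tray_pocket":[.521,.104,.028],"bolt_knob":[.525,.26,.054]}
V={k:[] for k in X0}
for i,p in enumerate(([.50,.13,.27],[.50,.03,.27],[.56,.08,.20])):
    if i: goto(p,[np.pi,0,np.pi/2]); pause(.3)
    c=calibration("wrist"); im=read_camera("wrist"); cv2.imwrite(f"pics/v{i}.png",im)
    for k in V:
        for r in place_of("wrist",k):
            e=np.linalg.norm(proj(c,X0[k])-r["uv"])
            if e<35: V[k].append((c,r["uv"])); print(i,k,round(r["conf"],2),onz(c,r["uv"],X0[k][2])); break
    try:
        rb,ce,bb=blob(im,"blue",proj(c,[.52,.14,.016])); box=np.array([onz(c,u,.016) for u in cv2.boxPoints(rb)])
        e=box[1]-box[0]; f=box[2]-box[1]; e=e if np.linalg.norm(e)>np.linalg.norm(f) else f
        print(i,"tray centre",box.mean(0),"len",np.linalg.norm(box[1]-box[0]),np.linalg.norm(box[2]-box[1]),"yaw",np.degrees(np.arctan2(e[1],e[0])))
        rb,ce,bb=blob(im,"red",proj(c,[.525,.26,.054]),60); print(i,"red",ce,onz(c,ce,.060),bb)
    except Exception as ex: print(i,ex)
for k,v in V.items():
    if len(v)>1: print(k,*tri(v))
print(read_clock())
E
```

```text
0 tray_grip 0.74 [0.52  0.154 0.052]
0 tray_pocket 0.95 [0.521 0.107 0.028]
0 bolt_knob 0.78 [0.523 0.254 0.054]
0 tray centre [0.524 0.14  0.016] len 0.0816243964225934 0.1209525760174875 yaw -87.07283550553201
0 red [347.944  72.189] [0.524 0.256 0.06 ] (338, 60, 21, 25)
1 tray_grip 0.74 [0.523 0.154 0.052]
1 tray_pocket 0.81 [0.519 0.106 0.028]
1 tray centre [0.524 0.14  0.016] len 0.08144709471412097 0.11853251527263342 yaw -86.7705757062357
1 max() iterable argument is empty
2 tray_grip 0.77 [0.522 0.153 0.052]
2 tray_pocket 0.98 [0.518 0.105 0.028]
2 tray centre [0.52  0.14  0.016] len 0.11954307338579563 0.0827406087403271 yaw 84.46905940028024
2 red [276.072   2.309] [0.527 0.243 0.06 ] (267, 0, 19, 7)
tray_grip [0.522 0.154 0.052] [array([1.7, 0.2]), array([-1.5,  0.7]), array([-0.5, -1. ])]
tray_pocket [0.519 0.106 0.03 ] [array([-1.3,  1.3]), array([ 0.6, -0.1]), array([ 0.9, -1.5])]
6.5667
```

Heights fit (grip 0.052, pocket 0.030). Next I'll triangulate the knob from closer, then grasp and pull.

```bash
python3 - <<'E'
from h import *
np.set_printoptions(precision=3,suppress=True)
V=[];yaw=np.radians(88.7)
for i,p in enumerate(([.5,.17,.22],[.54,.13,.22],[.523,.19,.17])):
    goto(p,[np.pi,0,yaw]); pause(.3)
    c=calibration("wrist"); im=read_camera("wrist"); cv2.imwrite(f"pics/k{i}.png",im)
    for r in place_of("wrist","bolt_knob")[:1]:
        print(i,round(r["conf"],2),np.round(r["uv"]),onz(c,r["uv"],.054)); V.append((c,r["uv"]))
    try: print(blob(im,"red",proj(c,[.523,.256,.06]),80)[1:])
    except Exception as e: print(e)
print(*tri(V),read_clock())
E
```

```text
0 0.72 [348. 118.] [0.525 0.254 0.054]
(array([348.444, 113.648]), (337, 102, 24, 24))
1 0.97 [298.  67.] [0.522 0.256 0.054]
(array([300.287,  64.987]), (288, 51, 25, 29))
2 0.9 [320. 142.] [0.524 0.257 0.054]
(array([320.786, 142.932]), (308, 129, 27, 28))
[0.524 0.255 0.057] [array([-1.1, -1.9]), array([ 1.4, -0.3]), array([-0.2,  2.5])] 9.0417
```

View pics/k2.png

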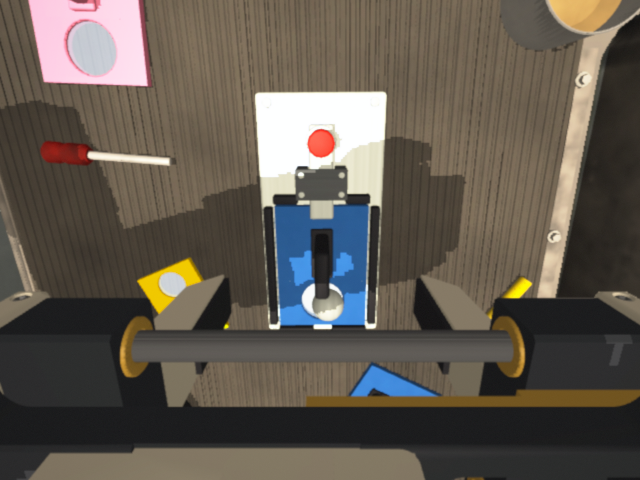

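The picture shows the knob at (320,142), the guide at (321,185) and the fin at (322,265), all on one upright midline, so the yaw is right.

```bash
python3 - <<'E'
from h import *
np.set_printoptions(precision=3,suppress=True)
yaw=np.radians(88.7); d=np.array([np.cos(yaw),np.sin(yaw),0])
k=np.array([.5238,.2558,.043])
goto(k+[0,0,.09],[np.pi,0,yaw]); print(line_to(k,feed=.12,threshold=12),read_eef_pos())
gripper_close(30); p=np.array(read_eef_pos()); print(read_finger_gap(),read_gripper_force(),p,read_contact_force())
print(line_to(p+d*.045,feed=.04,threshold=14)); p2=np.array(read_eef_pos()); print(p2,(p2-p)@d,read_contact_force(),read_finger_gap()); pause(.3)
print(read_contact_force(),read_clock())
E
```

```text
False [0.524 0.256 0.044]
0.019072830723403246 30.000112652778625 [0.524 0.256 0.043] [ 4.102 -0.752 -1.767]
True
[0.525 0.284 0.043] 0.028514104551168703 [-0.287 -4.061  5.229] 0.0193999957799011
[ 0.01  -4.604  5.688] 12.5333
```

```bash
python3 - <<'E'
from h import *
np.set_printoptions(precision=3,suppress=True)
yaw=np.radians(88.7); d=np.array([np.cos(yaw),np.sin(yaw),0])
p=np.array(read_eef_pos())
print(line_to(p+d*.010,feed=.02,threshold=12)); p2=np.array(read_eef_pos()); print((p2-p)@d,read_contact_force(),read_finger_gap()); pause(.3)
print(np.array(read_eef_pos())-p,read_contact_force(),read_clock())
E
```

```text
True
-9.859359763130409e-05 [-1.087 -4.236  3.922] 0.019086272739723537
[-0. -0. -0.] [ 0.122 -3.291  5.608] 13.1083
```

```bash
python3 - <<'E'
from h import *
np.set_printoptions(precision=3,suppress=True)
yaw=np.radians(88.7); d=np.array([np.cos(yaw),np.sin(yaw),0])
p=np.array(read_eef_pos())
print(line_to(p+d*.004,feed=.02,threshold=25)); p2=np.array(read_eef_pos()); print((p2-p)@d,read_contact_force()); pause(.3); print((np.array(read_eef_pos())-p)@d,read_contact_force())
open_gripper(); q=np.array(read_eef_pos()); line_to(q+[0,0,.09],feed=.2)
goto([.523,.15,.2],[np.pi,0,yaw]); pause(.3)
c=calibration("wrist"); im=read_camera("wrist"); cv2.imwrite("pics/after.png",im)
r=blob(im,"red",proj(c,[.524,.285,.064]),60); print(r[1],onz(c,r[1],.064))
for k,z in(("bolt_knob",.054),("tray_grip",.052),("tray_pocket",.028),("ball_center",.028)):
    for x in place_of("wrist",k)[:2]: print(k,round(x["conf"],2),onz(c,x["uv"],z))
print(read_clock())
E
```

```text
False
0.0005657791496348285 [  0.982 -16.44    5.498]
0.0005337768668324355 [  1.485 -15.602   4.239]
[321.444  47.689] [0.525 0.284 0.064]
bolt_knob 0.89 [0.523 0.284 0.054]
tray_grip 0.97 [ 0.581 -0.002  0.052]
tray_grip 0.83 [0.396 0.1   0.052]
tray_pocket 0.95 [0.381 0.123 0.028]
tray_pocket 0.82 [0.52  0.104 0.028]
ball_center 0.84 [0.527 0.108 0.028]
16.7917
```

View pics/after.png

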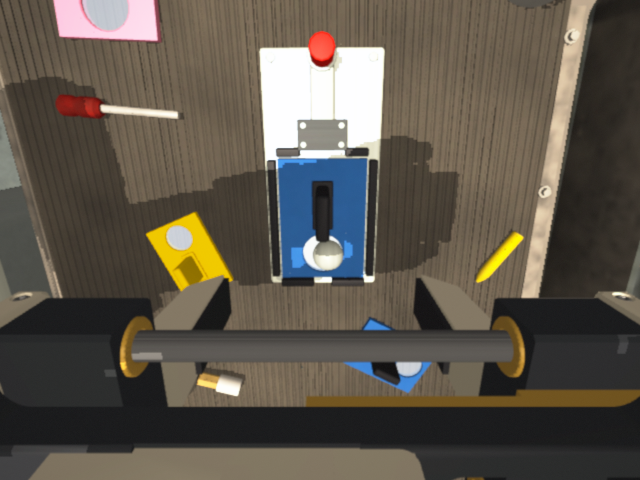

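The bolt is out: the knob is at (322,47), 29 mm further along, and the tip has drawn back into the guide. Next I'll measure the lens from two wrist places before gripping the fin.

```bash
python3 - <<'E'
from h import *
np.set_printoptions(precision=3,suppress=True)
V=[]
for i,p in enumerate(([.50,-.22,.27],[.53,-.29,.27])):
    goto(p,[np.pi,0,np.pi/2]); pause(.3)
    c=calibration("wrist"); im=read_camera("wrist")
    for r in place_of("wrist","lens")[:1]: print(round(r["conf"],2),np.round(r["uv"]),onz(c,r["uv"],.046)); V.append((c,r["uv"]))
print(*tri(V))
for n in("scene","top"):
    read_camera(n); r=place_of(n,"lens")[0]; c=calibration(n); print(r["conf"],r["uv"],onz(c,r["uv"],.046)); V.append((c,r["uv"]))
print(*tri(V),read_clock())
E
```

```text
0.9 [357. 168.] [ 0.537 -0.184  0.046]
0.73 [328.  95.] [ 0.536 -0.182  0.046]
[ 0.536 -0.183  0.054] [array([-0.,  0.]), array([ 0., -0.])]
0.67 [457.2, 288.7] [ 0.537 -0.177  0.046]
0.66 [418.5, 238.9] [ 0.529 -0.175  0.046]
[ 0.534 -0.179  0.048] [array([-2.2, -3.9]), array([-1.8, -3.1]), array([1. , 1.1]), array([ 1.7, -1.8])] 19.6
```

```bash
python3 - <<'E'
from h import *
np.set_printoptions(precision=3,suppress=True)
yaw=np.radians(88.7)
k=np.array([.5225,.154,.041])
goto(k+[0,0,.12],[np.pi,0,yaw]); print(line_to(k,feed=.12,threshold=12),read_eef_pos(),read_contact_force())
gripper_close(40); p=np.array(read_eef_pos()); print(read_finger_gap(),read_gripper_force(),read_contact_force())
print(line_to(p+[0,0,.03],feed=.03),read_contact_force(),read_finger_gap())
line_to(p+[0,0,.15],feed=.07); pause(.3)
print(read_contact_force(),read_wrist_torque(),read_finger_gap(),read_clock())
a=read_camera("scene"); cv2.imwrite("pics/lift.png",cv2.resize(a[120:330,200:480],(800,600)))
for q in("tray_pocket","ball_center"): print([(round(r["conf"],2),np.round(r["uv"])) for r in place_of("scene",q)[:3]])
E
```

```text
False [0.523 0.154 0.042] [ 0.561 -0.295 -0.593]
0.011926669416379595 39.99238193035126 [ 0.586 -0.253 -1.236]
False [ 0.331 -0.054 -3.233] 0.011541303294454172
[ 0.324  0.137 -3.656] [-0.015  0.041  0.002] 0.01192724965503341 26.95
[(0.84, array([406., 367.])), (0.76, array([320., 195.])), (0.72, array([270., 301.]))]
[(0.52, array([321., 189.]))]
```

View pics/lift.png

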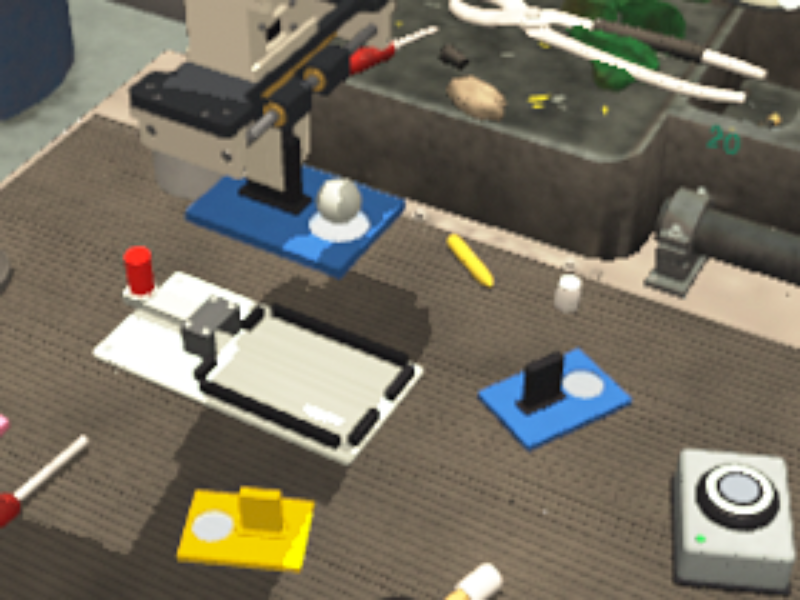

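The tray is clear of the dock with the ball in its pocket at scene (321,189), and the bolt is still out. Now I'll carry it slowly.

```bash
python3 - <<'E'
from h import *
np.set_printoptions(precision=3,suppress=True)
p=np.array(read_eef_pos()); line_to([.5365,-.133,p[2]],feed=.05); pause(.5)
line_to([.5365,-.133,.179],feed=.02); pause(.8)
print(read_eef_pos(),read_orientation(),read_contact_force(),read_finger_gap(),read_clock())
V=[]
for n in("scene","top"):
    a=read_camera(n); cv2.imwrite(f"pics/end_{n}.png",a); c=calibration(n); t=proj(c,[.535,-.181,.166]); print(n,"expect",t)
    for q in("tray_pocket","ball_center"):
        for r in place_of(n,q):
            if np.linalg.norm(r["uv"]-t)<40: print(q,round(r["conf"],2),np.round(r["uv"],1),onz(c,r["uv"],.166)); V.append((c,r["uv"])) if q=="tray_pocket" else 0
if len(V)>1: print(*tri(V))
a=cv2.resize(cv2.imread("pics/end_scene.png")[120:360,320:600],(400,343)); b=cv2.resize(cv2.imread("pics/end_top.png")[170:310,340:503],(400,343))
cv2.imwrite("pics/end.png",np.hstack([a,b]))
E
```

```text
[ 0.537 -0.133  0.179] [-3.142  0.     1.548] [-0.279  0.139 -2.773] 0.012087054395553626 35.05
scene expect [470.87  242.187]
tray_pocket 0.91 [469.1 245.7] [ 0.525 -0.181  0.166]
ball_center 0.82 [472.7 243.8] [ 0.533 -0.185  0.166]
ball_center 0.5 [445.6 222.3] [ 0.564 -0.126  0.166]
top expect [430.08  229.634]
tray_pocket 0.52 [425.6 229.7] [ 0.535 -0.17   0.166]
[ 0.538 -0.176  0.153] [array([-2. ,  0.2]), array([ 1.3, -0.5])]
```

View pics/end.png

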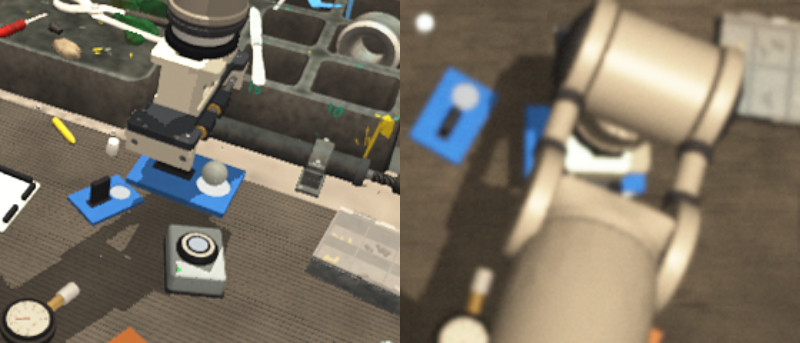

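The tray is level in the grip with the ball in its pocket at scene (471,244), where the pocket should be. The lens is below at about (459,291), and nothing touches the tray.

```bash
python3 -c "
from cell import *
pause(.5); print(read_clock(), read_contact_force(), close_job())"
```

```text
the job is handed in; nothing more can be done
35.85 [-0.49987437  0.41914514 -3.22934763] None
```

I handed the job in at 35.9 s, but `close_job()` returned no verdict: the bolt is out (about 29 mm pulled), and the gripper holds the tray level and still, ball in its pocket, about 10 cm above the lens, with the pocket an estimated 6 mm or less off centre.

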